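Brush, unclamp and case the engraved dies

ROBOT

A 6-joint arm with a two-finger parallel gripper is mounted at the origin on the work surface. World frame = base frame: x ahead of the robot, y to its left, z up, the work surface at z = 0. Lengths are in m, angles in rad, forces in N, time in s.
With the tool pointing down it reaches from about 0.35 to 0.725 m from the base axis. Payload 4.3 kg.
Tool frame: the origin (TCP) lies midway between the tips of the shut fingers; the grasp point (between the pads) lies 19 mm behind it (env.grasp_offset is the distance from the TCP to the grasp point, in m); z points along the fingers, y is the line along which they close (so a half turn about z gives the same grasp; the last joint's range is limited). The gripper opens to 85 mm and grips with 20 to 120 N. Pads are 22 mm wide; open, the fingers measure 114 mm over their backs; the gripper's body (76 mm by 85 mm) begins 54 mm behind the grasp point. The pads swing forward as they close: fully open they stand 13 mm farther back than shut.
Start: joints at [1.015, 0.377, 0.081, 1.274, 0, 1.46], TCP at [0.248, 0.519, 0.196] pointing down, gripper open.
Joint ranges: [-2.72, 2.72], [-0.84, 1.66], [-1.02, 1.22], [-1.77, 2.12], [-1.37, 1.28], [-3.14, 3.14]. Speed limits (rad/s): [2.57, 2.57, 3.14, 3.14, 3.14, 3.14].

INTERFACE

Orientations are given as a unit quaternion [x, y, z, w].
In Python, from station import env, command_gripper, snapshot, camera_model gives the robot as it stands. Calls block until the motion is done:
- env.move_ptp(position, orientation): joint-space move of the TCP to a pose.
- env.movel(position, max_speed=0.15, ori=None): straight line of the TCP; ori=None keeps the orientation; max_speed is the mean speed in m/s.
- env.goto_joints(angles): joint-space move.
- command_gripper(opening, effort=None): finger opening in m; effort is the grip in N (None keeps the last); returns when the fingers have stopped.
- env.hold(seconds).
- env.inverse_kinematics(position, orientation): joint angles nearest the present ones, or None.
- snapshot(name): name is "scene" or "top"; returns (picture, depth): 384x512x3 uint8, red, green, blue; 384x512 float32, m along the optical axis (not along the pixel's ray), 0 where there is no reading.
- camera_model(name): a dict with "mtx" (3x3 intrinsics, pixels), "R" (3x3) and "t" (3): a world point X has camera coordinates R X + t. Camera axes: x right, y down, z forward; pixel columns grow to the right and rows downward; lengths in m; the calibration is good to about 2 mm. A picture is of the moment at which its call begins. camera_model takes no time and is no camera call.
A pose or a line that the arm cannot do raises env.IKError and nothing moves.
- env.finish_job(): hands the job in; it is judged then, once.
Readings, each from a call of its own:
- env.current_clock(): time.
- env.current_joint_positions(): joint angles.
- env.current_joint_vel(): joint speeds.
- env.current_joint_efforts(): joint torques, N m.
- env.current_ee_pos(): TCP position.
- env.current_orientation(): TCP orientation.
- env.current_ft_force(): force on the tool from outside, world axes, zero at the start.
- env.current_ft_torque(): the same for the moment, N m.
- env.current_opening(): finger opening in m.
- env.current_finger_force(): force on a finger pad.
Only numpy, scipy, OpenCV 4.12 (cv2) and the standard library are available. Lean on these libraries where they do the work, as an engineer would, in place of code of your own. Each camera call takes 0.05 s, during which the arm holds its last target. There are 200 camera calls.

TASK

Dip the brush's tip into the squat steel pot, dab it on the engraved top face of the die held in the vise, rinse the tip in the tall white beaker and lay the brush back in the notches of its rest. Slide the vise jaw open and lift that die out; lay it and every other die on the bench face up and flat in the open case, then press both covers down until they snap shut. Do not tip the pot or the beaker, and leave everything else on the bench where it is.

Things in the scene. Friction and masses are not known exactly. Their poses are not given: they have to be found in the camera images.
- brush: flat brush 180 mm long: wooden handle 135 long, 14 wide, 12 thick, then brass ferrule and grey bristle head (16 wide, 9 thick) at the tip. Origin: middle of its length, on its underside. Tip towards its -x, handle end at +x, z up. Starts on the rest, tip towards the robot.
- brush_tip (a point): end of the bristles, 90 mm from the brush's origin along its -x, 6 mm above the underside
- rest: fixed wooden brush rest, foot 95 x 56 mm and 8 high, with two notched saddles at x = +/-35 mm (each 10 thick). Saddle floor 32 mm above the table; notch 28 mm wide between cheeks that rise to 44 mm. Origin: centre of its underside. The brush lies along its x, its middle over the rest's middle, free under the middle for gripping.
- pot: squat open steel pot, loose, 90 mm across at the rim, 50 tall, wall 4. The lower and wider of the two vessels. Origin: centre of underside
- beaker: tall open white ceramic beaker, loose, 84 mm across at the rim, 85 tall, wall 4. Origin: centre of underside
- vise: fixed steel vise, bed 190 (x) x 50 (y) mm, bed top 24 mm above the table; fixed jaw on its +x side with its face at x = +63 mm; jaw tops at 42 mm. Origin: centre of underside. The die in it stands on the bed at x = +45 mm, long side along y, overhanging the bed's sides by 5 mm.
- jaw (a joint): the vise's sliding jaw, m: about 0 gripping the die, grows to 0.045 fully open as it slides to the vise's -x (towards the robot). Stiff: it takes about 5 N and stays where it is left.
- jaw_tab (a point): middle of the upright tab on the sliding jaw by which it is pulled: tab 12 mm (x) x 36 (y), rises 38 mm above the jaw top to 80 mm above the table; this point is at 80 mm
- die0: the finished engraved die held in the vise: steel block 60 (x) x 36 (y) x 30 mm tall, 0.4 kg, brass engraved face with three rosettes on top. Origin: centre of underside.
- die1: another finished die like die0, lying face up on the bench (may be absent)
- die2: another finished die like die0, lying face up on the bench (may be absent)
- die3: another finished die like die0, lying face up on the bench (may be absent)
- case: fixed open plywood case 132 (x) x 252 (y) x 40 mm tall, walls and floor 4 mm, a middle wall at y = 0 makes two compartments 124 x 120 mm. Origin: centre of underside. Two dies fit side by side in each, long side along x.
- cover_left (a joint): angle (rad) of the left cover, 0 shut flat on the case, 1.75 wide open. Hinged along the case's +y end wall, 125 long from the hinge, 132 wide, 6 thick. A light spring pushes it open; within the last 0.1 rad a nib at its front corner must be pressed (about 5 N) past a ball catch in the brass keeper on the case's front wall (12 mm proud of it, at y = 0), which then holds it shut.
- cover_right (a joint): angle (rad) of the right cover, 0 shut flat on the case, 1.75 wide open. Hinged along the case's -y end wall, 125 long from the hinge, 132 wide, 6 thick. A light spring pushes it open; within the last 0.1 rad a nib at its front corner must be pressed (about 5 N) past a ball catch in the brass keeper on the case's front wall (12 mm proud of it, at y = 0), which then holds it shut.
- cover_left_edge (a point): point on the left cover's outer (upper) face in the middle of its width, 115 mm from the hinge, 10 mm from its free edge: where to press
- cover_right_edge (a point): point on the right cover's outer (upper) face in the middle of its width, 115 mm from the hinge, 10 mm from its free edge: where to press
- cover_left_hinge (a point): point on the left cover's hinge line, middle of its width, 40 mm above the table
- cover_right_hinge (a point): point on the right cover's hinge line, middle of its width, 40 mm above the table
- wash_bottle: white plastic bottle, 64 mm across, 170 tall (bystander, leave alone)
- jar: glass jar with steel cap, 60 mm across, 70 tall (bystander, leave alone)
- graver: screwdriver-like hand tool, 160 mm, lying flat (bystander, leave alone)
- hammer: small hammer, 220 mm, lying flat (bystander, leave alone)
- ring_stick: tapered aluminium ring stick on a foot, 150 mm tall (bystander, leave alone)
Not all that is in view belongs to the job. What is shaped like the die3 but purple is not meant.

How it is judged:
On the way, in this order (a step that is already met when the one before it is completed fails the run):
1. the held brush's tip is dipped at least 10 mm below the squat pot's rim (contact force between the fingers and brush above 0.5 N and horizontal distance between brush_tip and pot below 0.041 m and z of brush_tip in the frame of pot below 0.04 m), for 0.2 s.
2. the held brush then touches the top face of the die in the vise (contact force between the fingers and brush above 0.5 N and distance between die0 and vise below 0.065 m and contact force between brush and die0 above 0.2 N and z of brush_tip in the frame of die0 above 0.022 m), for 0.1 s.
3. the held brush's tip is then dipped at least 10 mm below the tall beaker's rim (contact force between the fingers and brush above 0.5 N and horizontal distance between brush_tip and beaker below 0.038 m and z of brush_tip in the frame of beaker below 0.075 m), for 0.2 s.
4. the vise jaw is slid open, 20 mm or more, with the die still in the vise (value of joint jaw above 0.02 m and distance between die0 and vise below 0.065 m), for 0.2 s.
At the end, for the whole second after the job is handed in: Every die lies flat and face up (within 7 degrees) on the case floor, both covers are shut within 0.05 rad, the brush lies in both notches of its rest (middle within 30 mm of the rest's middle, within 0.2 rad), pot and beaker stand upright, all released (x of die0 in the frame of case between -0.045 and 0.045 m and y of die0 in the frame of case between -0.108 and 0.108 m and z of each of die0, die1, die2, die3 in the frame of case below 0.012 m and angle between each of die0, die1, die2, die3's own z axis and vertical below 0.12 rad and linear speed of each of die0, die1, die2, die3 below 0.02 m/s and x of die1 in the frame of case between -0.045 and 0.045 m and y of die1 in the frame of case between -0.108 and 0.108 m and x of die2 in the frame of case between -0.045 and 0.045 m and y of die2 in the frame of case between -0.108 and 0.108 m and x of die3 in the frame of case between -0.045 and 0.045 m and y of die3 in the frame of case between -0.108 and 0.108 m and value of joint each of cover_left, cover_right below 0.05 rad and x of brush in the frame of rest between -0.03 and 0.03 m and y of brush in the frame of rest between -0.014 and 0.014 m and z of brush in the frame of rest between 0.026 and 0.04 m and angle between the x axis of brush and the x axis of rest, either way round below 0.2 rad and angle between each of pot, beaker's own z axis and vertical below 0.1 rad); the robot touches nothing.
It fails at once if the pot is tipped by more than about 35 degrees (angle between pot's own z axis and vertical above 0.6 rad).
It fails at once if the beaker is tipped by more than about 35 degrees (angle between beaker's own z axis and vertical above 0.6 rad).
It fails at once if a bystander (bottle, jar, graver, hammer, ring stick) is shifted more than 50 mm (distance of any of wash_bottle, jar, graver, hammer, ring_stick from where it was at the start of the episode above 0.05 m).
Of die1, die2, die3 only 1 to 3 are there at a start; the rules pass over those that are not, and their reading is None.
At some moment in a run one of die1, die2, die3 may be knocked a few centimetres aside while the robot is not near it.
It also fails if it takes over 210 s, if anything falls off the work surface, if the arm or the gripper's body presses on something with over 40 N, if the wrist force passes 120 N, or if a joint passes its speed limit or range.

## Working session

There is one attempt and no reset: what is moved stays moved. The work goes in short steps, each a Python script; the robot and the scene stay as the last script left them, time stands still between calls to the robot, and variables do not carry over. Pictures are saved under pics/ and viewed, at most 14 in all, crops included, and the job is handed in when it is done.

```bash
ls; mkdir -p pics; python3 - <<'E'
from station import env, snapshot, camera_model
import numpy as np, cv2
for n in ("scene","top"):
    im,d=snapshot(n); np.savez(f"{n}0.npz",im=im,d=d)
    cv2.imwrite(f"pics/{n}0.png",cv2.resize(im[:,:,::-1],(800,600),interpolation=cv2.INTER_CUBIC))
    m=camera_model(n); print(n,m["mtx"].round(1).tolist(),(-m["R"].T@m["t"]).round(3),m["R"].round(3).tolist())
print(env.current_clock(),env.current_orientation(),env.grasp_offset)
E
```

```text
pics
scene [[396.1, 0.0, 252.6], [0.0, 396.1, 194.4], [0.0, 0.0, 1.0]] [1.212 0.443 1.329] [[-0.558, 0.83, 0.009], [0.699, 0.477, -0.532], [-0.446, -0.291, -0.846]]
top [[454.8, 0.0, 259.1], [0.0, 454.8, 193.0], [0.0, 0.0, 1.0]] [ 0.327 -0.007  1.321] [[-0.019, -1.0, -0.024], [-0.981, 0.023, -0.191], [0.192, 0.02, -0.981]]
0.1 [ 2.21068306e-01  9.75257857e-01 -8.99428476e-04 -3.26579058e-04] 0.0187
```

View pics/top0.png

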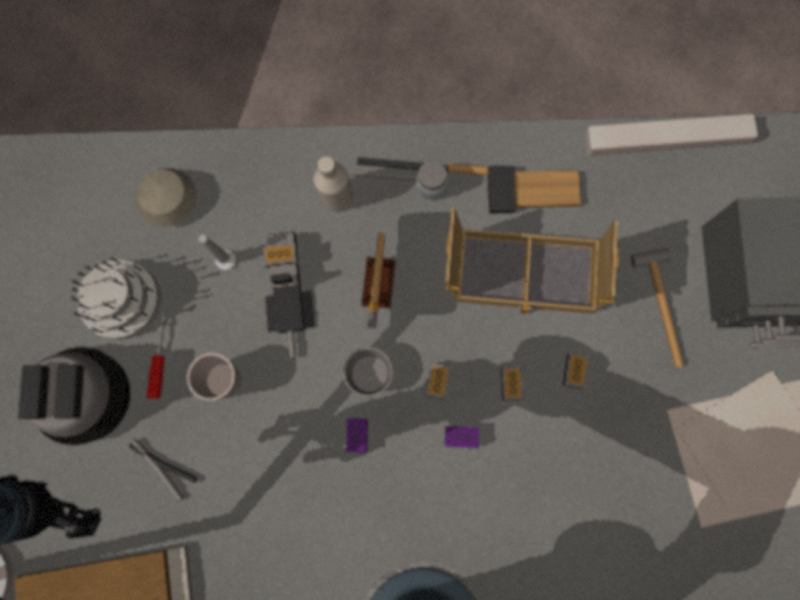

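View pics/scene0.png

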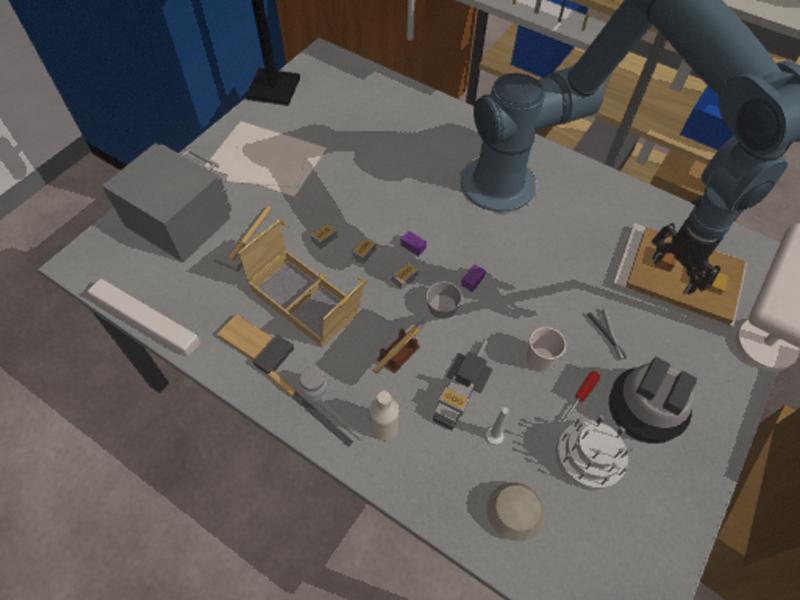

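The top view shows the vise with the brass-faced die0 at (279,254), and the brush on its rest around (378,275). The pot is at (368,371), the beaker at (212,377) and the open case around (530,270). There are three brass-faced loose dies, at (438,380), (512,382) and (576,370). The candidates (356,435) and (462,437) have the same shape but are purple, so they are decoys. I'll confirm this in an enlarged crop.

```bash
cat > h.py <<'E'
import numpy as np, cv2
from station import env, command_gripper, snapshot, camera_model
from scipy.spatial.transform import Rotation as Rn
def ray(n,uv):
    m=camera_model(n); uv=np.atleast_2d(uv).astype(float)
    d=np.c_[uv,np.ones(len(uv))]@np.linalg.inv(m["mtx"]).T@m["R"]
    return -m["R"].T@m["t"], d
def plane(n,uv,z):
    c,d=ray(n,uv); return c+d*((z-c[2])/d[:,2])[:,None]
def tri(uvt,uvs):
    c1,d1=ray("top",uvt); c2,d2=ray("scene",uvs); d1,d2=d1[0],d2[0]
    s=np.linalg.lstsq(np.c_[d1,-d2],c2-c1,rcond=None)[0]
    p,q=c1+s[0]*d1,c2+s[1]*d2
    return (p+q)/2,np.linalg.norm(p-q)
def proj(n,X):
    m=camera_model(n); p=(np.atleast_2d(X)@m["R"].T+m["t"])@m["mtx"].T
    return p[:,:2]/p[:,2:]
def cloud(n,d):
    v,u=np.mgrid[:384,:512]; m=camera_model(n)
    P=np.dstack([u,v,np.ones_like(u)]).astype(float)*d[...,None]
    return (P@np.linalg.inv(m["mtx"]).T-m["t"])@m["R"]
def blobs(mask,amin=30):
    n,l,s,c=cv2.connectedComponentsWithStats(mask.astype(np.uint8))
    return [(l==i) for i in range(1,n) if s[i,4]>=amin]
def brass(im):
    h=cv2.cvtColor(im,cv2.COLOR_RGB2HSV); return (h[...,0]>10)&(h[...,0]<28)&(h[...,1]>130)&(h[...,2]>50)
def down(yaw):  # tool z down; finger-closing line (tool y) at angle yaw from world x
    y=np.array([np.cos(yaw),np.sin(yaw),0]); z=np.array([0,0,-1.]); x=np.cross(y,z)
    return Rn.from_matrix(np.c_[x,y,z])
E
python3 - <<'E'
from h import *
for n in("top","scene"):
    f=np.load(n+"0.npz"); im,d=f["im"],f["d"]; C=cloud(n,d)
    print(n,"depth zeros",(d==0).mean())
    for b in blobs(brass(im),25):
        v,u=np.nonzero(b); (c,s,a)=cv2.minAreaRect(np.c_[u,v].astype(np.float32))
        P=C[b]; print(np.round(c,1),np.round(s,1),round(a),len(u),np.median(P,0).round(3),np.percentile(P[:,2],[5,95]).round(3))
im=np.load("top0.npz")["im"]
cv2.imwrite("pics/c1.png",cv2.resize(im[125:295,130:410,::-1],None,fx=2.85,fy=2.85,interpolation=cv2.INTER_CUBIC))
im=np.load("scene0.npz")["im"]
cv2.imwrite("pics/c2.png",cv2.resize(im[130:285,150:370,::-1],None,fx=3.6,fy=3.6,interpolation=cv2.INTER_CUBIC))
E
```

```text
top depth zeros 0.003926595052083333
[299.5 108.2] [23.1  3.1] 4 59 [ 0.842 -0.104  0.015] [0.01  0.022]
[349.6 120.7] [20.8 39. ] 88 651 [ 0.796 -0.256  0.018] [0.013 0.022]
[242.  177.7] [13.2 41.3] 5 252 [0.616 0.072 0.041] [0.005 0.046]
[178. 162.] [ 8. 16.] 90 129 [0.672 0.251 0.054] [0.05  0.059]
[422. 187.] [35.4  3.3] 75 89 [ 0.585 -0.456  0.016] [0.012 0.02 ]
[289.5 183. ] [8.  5.8] 37 37 [ 0.585 -0.065  0.148] [0.06  0.156]
[386.  191.5] [ 7. 10.] 90 46 [ 0.557 -0.328  0.103] [0.037 0.154]
[430.9 220.5] [25.2  2.9] 75 54 [ 0.495 -0.471  0.015] [0.011 0.02 ]
[369.  236.3] [ 9.  16.4] 9 150 [ 0.448 -0.289  0.03 ] [0.026 0.035]
[280.  243.3] [ 8.8 16.3] 11 144 [ 0.434 -0.037  0.03 ] [0.026 0.035]
[327.5 245. ] [16.  9.] 90 147 [ 0.425 -0.172  0.03 ] [0.026 0.035]
[ 59. 368.] [98. 30.] 0 2196 [0.099 0.545 0.04 ] [0.035 0.044]
scene depth zeros 0.0040740966796875
[238.2  22.8] [127.9  60.8] 9 4946 [-0.629 -0.771 -0.245] [-0.484 -0.059]
[438.3 110.3] [30.9 20. ] 30 366 [-0.835  0.433 -0.417] [-0.426 -0.407]
[206.5 148.5] [ 5.  10.6] 53 39 [ 0.448 -0.289  0.03 ] [0.024 0.034]
[232.8 157.8] [ 4.9 11.3] 45 38 [ 0.427 -0.17   0.031] [0.027 0.035]
[425.5 170. ] [16. 15.] 90 134 [0.056 0.509 0.059] [0.037 0.074]
[258.8 173.9] [ 5.6 10.5] 51 42 [ 0.435 -0.035  0.031] [0.027 0.035]
[461.2 181.3] [10.9 17. ] 35 137 [0.036 0.642 0.056] [0.038 0.064]
[290.2 254.6] [13.6  6.6] 24 66 [0.673 0.25  0.055] [0.051 0.059]
[500.5 264.7] [ 5.5 12.2] 51 28 [-0.047  1.028 -0.418] [-0.424 -0.388]
[489.7 284.8] [ 5.3 17.1] 11 38 [ 0.098  1.018 -0.418] [-0.426 -0.413]
[486. 336.] [94. 50.] 90 2170 [ 0.427  1.056 -0.363] [-0.582 -0.19 ]
```

View pics/c1.png

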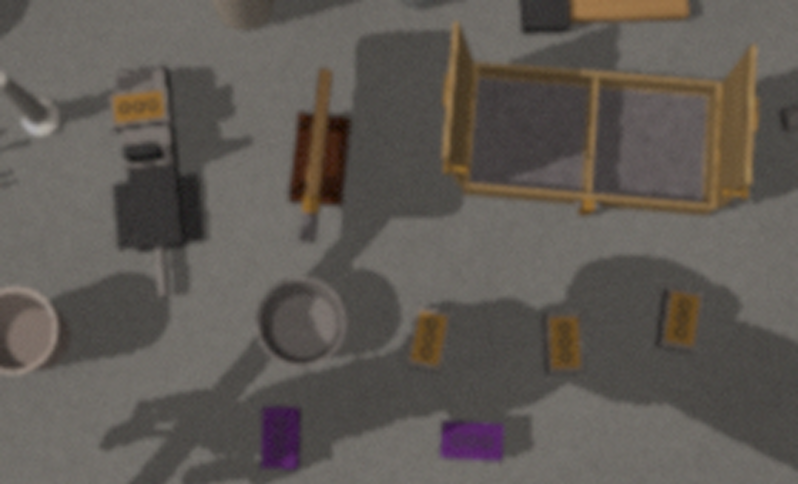

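View pics/c2.png

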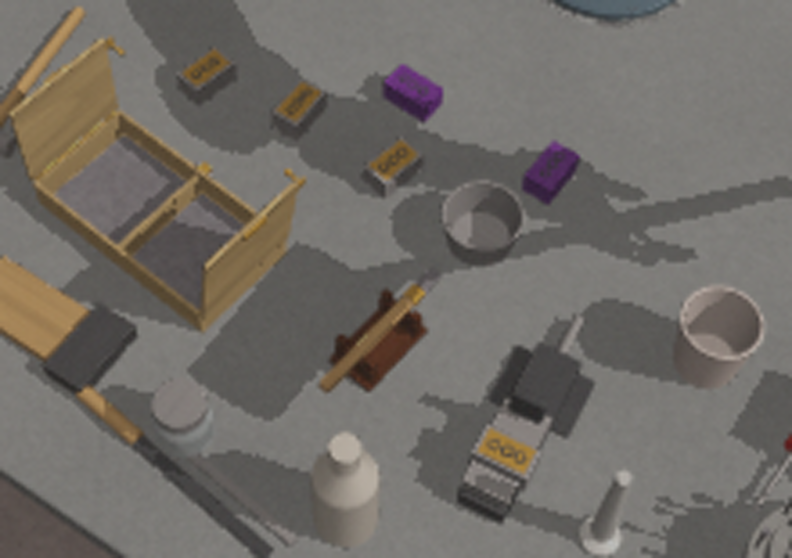

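The crops confirm the choice. The brass-faced blocks with rosettes are die1–3, and the two purple ones are left alone. The brush tip points toward the robot, and the tab stands between die0 and the dark jaw block. Next I'll measure the poses.

```bash
python3 - <<'E'
from h import *
F={n:np.load(n+"0.npz") for n in("top","scene")}
C={n:cloud(n,F[n]["d"]) for n in F}
A=np.vstack([C[n].reshape(-1,3) for n in C]); 
def near(P,x,y,r,z0,z1): return P[(abs(P[:,0]-x)<r)&(abs(P[:,1]-y)<r)&(P[:,2]>z0)&(P[:,2]<z1)]
T=C["top"].reshape(-1,3); S=C["scene"].reshape(-1,3)
for nm,x,y,z0,z1 in(("pot",.435,.075,.043,.058),("beaker",.42,.36,.078,.094)):
    for k,P in(("top",T),("scene",S)):
        Q=near(P,x,y,.09,z0,z1); c,r=cv2.minEnclosingCircle(Q[:,:2].astype(np.float32)); print(nm,k,len(Q),np.round(c,4),round(r,4),np.median(Q[:,2]).round(3))
def rect(nm,Q):
    c,s,a=cv2.minAreaRect(Q[:,:2].astype(np.float32)); print(nm,len(Q),np.round(c,4),np.round(s,4),round(a,1),"z",np.percentile(Q[:,2],[5,50,95]).round(3))
# tab, vise top layers
for k,P in(("top",T),("scene",S)):
    for z0,z1 in((.068,.09),(.05,.062),(.037,.047),(.02,.029)): rect(f"vise {k} {z0}",near(P,.62,.245,.12,z0,z1))
    Q=near(P,.6,-.2,.2,.034,.046); Q=Q[(Q[:,1]<-.03)&(Q[:,0]>.5)]; rect("case "+k,Q)
    Q=near(P,.6,-.2,.24,.15,.18); rect("cover tops L "+k,Q[Q[:,1]>-.2]); rect("R",Q[Q[:,1]<-.2])
# brush handle by colour, triangulate ends
for n in F:
    h=cv2.cvtColor(F[n]["im"],cv2.COLOR_RGB2HSV); m=(h[...,0]>8)&(h[...,0]<28)&(h[...,1]>110)&(C[n][...,2]>.036)&(C[n][...,2]<.056)&(abs(C[n][...,0]-.61)<.12)&(abs(C[n][...,1]-.075)<.06)
    Q=C[n][m]; u,s,vt=np.linalg.svd(Q-Q.mean(0),full_matrices=False); t=(Q-Q.mean(0))@vt[0]
    print("brush",n,Q.mean(0).round(4),vt[0].round(3),t.min().round(3),t.max().round(3),np.percentile(Q[:,2],[5,50,95]).round(3))
    m=(C[n][...,2]>.030)&(C[n][...,2]<.056)&(abs(C[n][...,0]-.61)<.13)&(abs(C[n][...,1]-.075)<.06); Q=C[n][m]; print("  all x range",Q[:,0].min(),Q[Q[:,0].argmin()],Q[Q[:,0].argmax()])
    m=(h[...,1]>90)&(C[n][...,2]>.004)&(C[n][...,2]<.013)&(abs(C[n][...,0]-.61)<.08)&(abs(C[n][...,1]-.075)<.06); rect("rest foot "+n,C[n][m])
# dies: ray/plane yaw + triangulated centre
P=lambda n:[np.mean(np.nonzero(b)[::-1],1) for b in blobs(brass(F[n]["im"]),25)]
for g in((.673,.25,.054),(.435,-.036,.03),(.426,-.171,.03),(.448,-.289,.03)):
    uv=[];yaw=[]
    for n in F:
        p=proj(n,g)[0]; b=min(blobs(brass(F[n]["im"]),25),key=lambda b:np.linalg.norm(np.mean(np.nonzero(b)[::-1],1)-p))
        uv.append(np.mean(np.nonzero(b)[::-1],1)); v,u=np.nonzero(b)
        c,s,a=cv2.minAreaRect(plane(n,np.c_[u,v],g[2])[:,:2].astype(np.float32)); yaw.append((np.round(c,4),np.round(s,3),round(a)))
    X,e=tri(*uv); print("die",X.round(4),e.round(4),yaw)
E
```

```text
pot top 166 [0.4518 0.0875] 0.0449 0.049
pot scene 89 [0.4513 0.0882] 0.0461 0.049
beaker top 168 [0.4457 0.3603] 0.042 0.084
beaker scene 101 [0.4469 0.3619] 0.0434 0.083
vise top 0.068 80 [0.6443 0.2941] [0.1461 0.0237] 67.2 z [0.071 0.078 0.085]
vise top 0.05 262 [0.6494 0.2895] [0.075 0.144] 5.8 z [0.051 0.054 0.059]
vise top 0.037 287 [0.6599 0.2896] [0.1022 0.1438] 7.2 z [0.038 0.042 0.046]
vise top 0.02 462 [0.6276 0.2432] [0.219  0.1386] 37.5 z [0.02  0.024 0.028]
case top 545 [ 0.6693 -0.1792] [0.3355 0.2065] 78.4 z [0.035 0.039 0.045]
cover tops L top 172 [ 0.6473 -0.062 ] [0.1411 0.0231] 1.6 z [0.152 0.16  0.165]
R 198 [ 0.6169 -0.3333] [0.0214 0.141 ] 77.7 z [0.152 0.163 0.168]
vise scene 0.068 52 [0.6481 0.299 ] [0.1503 0.0216] 66.7 z [0.069 0.079 0.085]
vise scene 0.05 177 [0.653  0.2916] [0.0747 0.1417] 2.9 z [0.052 0.055 0.06 ]
vise scene 0.037 202 [0.6608 0.2906] [0.1007 0.1367] 8.7 z [0.038 0.042 0.046]
vise scene 0.02 234 [0.6313 0.2457] [0.2276 0.1287] 34.7 z [0.021 0.024 0.028]
case scene 269 [ 0.6308 -0.2069] [0.263  0.1447] 83.5 z [0.035 0.039 0.045]
cover tops
[... 571 characters left out ...]
1191377 0.06598525 0.04073629]
rest foot scene 142 [0.6251 0.0721] [0.0533 0.0913] 82.6 z [0.005 0.008 0.012]
die [0.6716 0.2506 0.0535] 0.0004 [(array([0.6715, 0.2513]), array([0.024, 0.046]), 1), (array([0.6717, 0.2506]), array([0.025, 0.046]), 6)]
die [ 0.4332 -0.0373  0.0288] 0.0004 [(array([ 0.433 , -0.0374]), array([0.025, 0.046]), 77), (array([ 0.4327, -0.0364]), array([0.025, 0.045]), 77)]
die [ 0.4254 -0.172   0.0281] 0.0002 [(array([ 0.4255, -0.1714]), array([0.025, 0.045]), 89), (array([ 0.425 , -0.1705]), array([0.023, 0.048]), 87)]
die [ 0.4474 -0.2888  0.0302] 0.0002 [(array([ 0.4474, -0.289 ]), array([0.025, 0.046]), 77), (array([ 0.4477, -0.2884]), array([0.025, 0.045]), 76)]
```

```bash
python3 - <<'E'
from h import *
F={n:np.load(n+"0.npz") for n in("top","scene")}
C={n:cloud(n,F[n]["d"]) for n in F}
def rect(nm,Q):
    c,s,a=cv2.minAreaRect(Q[:,:2].astype(np.float32)); print(nm,len(Q),np.round(c,4),np.round(s,4),round(a,1),"z",np.percentile(Q[:,2],[5,50,95]).round(3))
for n in F:
    P=C[n].reshape(-1,3)
    def box(x0,x1,y0,y1,z0,z1): return P[(P[:,0]>x0)&(P[:,0]<x1)&(P[:,1]>y0)&(P[:,1]<y1)&(P[:,2]>z0)&(P[:,2]<z1)]
    rect(n+" tab",box(.55,.66,.2,.29,.07,.09))
    rect(n+" z50-60",box(.5,.66,.18,.3,.048,.06))
    rect(n+" jaw42",box(.5,.75,.18,.29,.037,.047))
    rect(n+" bed24",box(.5,.75,.2,.28,.02,.028))
    # fixed jaw & bed edges: y extent by x slices
    for x in np.arange(.53,.73,.02):
        Q=box(x,x+.02,.19,.3,.018,.09)
        if len(Q)>4: print("  x%.2f"%(x+.01),np.percentile(Q[:,1],[2,98]).round(3),"z",np.percentile(Q[:,2],[10,50,90]).round(3))
    # case: front and back wall lines, top layer
    h=cv2.cvtColor(F[n]["im"],cv2.COLOR_RGB2HSV); wood=((h[...,0]>10)&(h[...,0]<30)&(h[...,1]>70)).reshape(-1)
    M=P[wood&(P[:,2]>.033)&(P[:,2]<.046)]
    for nm,x0,x1 in(("front",.53,.59),("back",.65,.72)):
        Q=M[(M[:,0]>x0)&(M[:,0]<x1)&(M[:,1]<-.085)&(M[:,1]>-.30)]
        k=np.polyfit(Q[:,1],Q[:,0],1); r=Q[:,0]-np.polyval(k,Q[:,1]); k=np.polyfit(Q[abs(r)<.005,1],Q[abs(r)<.005,0],1)
        print(n,nm,len(Q),"slope",k[0].round(4),"x at y=-.2",np.polyval(k,-.2).round(4),np.percentile(r,[5,95]).round(4))
    Q=M[(M[:,0]>.58)&(M[:,0]<.66)]
    for nm,y0,y1 in(("mid",-.23,-.17),("L",-.10,-.05),("R",-.36,-.30)):
        q=Q[(Q[:,1]>y0)&(Q[:,1]<y1)]
        if len(q)>5: print(n,nm,len(q),np.median(q,0).round(4),"y",np.percentile(q[:,1],[5,95]).round(4),"slope",np.polyfit(q[:,0],q[:,1],1)[0].round(3))
E
```

```text
top tab 59 [0.6229 0.2423] [0.0123 0.0359] 5.8 z [0.072 0.078 0.083]
top z50-60 58 [0.6376 0.2485] [0.0448 0.0577] 0.0 z [0.049 0.052 0.057]
top jaw42 278 [0.6651 0.2471] [0.1023 0.0576] 6.5 z [0.038 0.042 0.046]
top bed24 438 [0.6118 0.2405] [0.2237 0.0506] 4.0 z [0.02  0.024 0.027]
  x0.54 [0.211 0.258] z [0.02  0.024 0.027]
  x0.56 [0.212 0.26 ] z [0.02  0.023 0.026]
  x0.58 [0.215 0.262] z [0.02  0.023 0.027]
  x0.60 [0.216 0.265] z [0.02  0.024 0.027]
  x0.62 [0.218 0.265] z [0.023 0.045 0.079]
  x0.64 [0.219 0.268] z [0.037 0.041 0.045]
  x0.66 [0.219 0.277] z [0.04  0.052 0.056]
  x0.68 [0.22  0.277] z [0.051 0.054 0.057]
  x0.70 [0.223 0.275] z [0.037 0.042 0.047]
  x0.72 [0.226 0.273] z [0.025 0.041 0.045]
top front 156 slope 0.1131 x at y=-.2 0.5726 [-0.0077  0.0033]
top back 169 slope 0.014 x at y=-.2 0.6947 [-0.034  0.016]
top mid 25 [ 0.6172 -0.2079  0.0342] y [-0.212  -0.2049] slope -0.118
top L 52 [ 0.6116 -0.0849  0.0406] y [-0.0959 -0.0788] slope 0.012
top R 68 [ 0.618  -0.333   0.0395] y [-0.3379 -0.3283] slope -0.108
scene tab 39 [0.6231 0.2452] [0.0121 0.0353] 5.2
[... 319 characters left out ...]
 0.024 0.028]
  x0.58 [0.217 0.264] z [0.021 0.024 0.028]
  x0.60 [0.22  0.266] z [0.022 0.024 0.027]
  x0.62 [0.221 0.269] z [0.04  0.062 0.082]
  x0.64 [0.223 0.271] z [0.038 0.042 0.045]
  x0.66 [0.223 0.28 ] z [0.05  0.053 0.057]
  x0.68 [0.225 0.282] z [0.045 0.054 0.058]
  x0.70 [0.227 0.277] z [0.036 0.042 0.048]
  x0.72 [0.231 0.278] z [0.021 0.028 0.043]
scene front 73 slope 0.109 x at y=-.2 0.5728 [-0.0075  0.005 ]
scene back 85 slope 0.1213 x at y=-.2 0.7007 [-0.0194  0.006 ]
scene mid 17 [ 0.6257 -0.2051  0.0358] y [-0.2105 -0.2011] slope -0.108
scene L 8 [ 0.6363 -0.0765  0.0445] y [-0.0801 -0.0727] slope -0.124
scene R 51 [ 0.616  -0.3317  0.0401] y [-0.337 -0.325] slope -0.098
```

```bash
cat >> h.py <<'E'
POT=np.array([.4515,.088]); BEAK=np.array([.4463,.361]); D0=np.array([.6716,.2506,.054]); TAB=np.array([.623,.244])
BR=np.array([.623,.0725]); BYAW=-.115; CASE=np.array([.6362,-.208]); CYAW=-.112; VYAW=.085; GO=env.grasp_offset
def cw(x,y): c,s=np.cos(CYAW),np.sin(CYAW); return CASE+[c*x-s*y,s*x+c*y]
def brushR(phi,al):  # brush x axis (tip->handle) heading phi, rising by al
    return Rn.from_euler("z",phi)*Rn.from_euler("y",-al)
def tool_for_tip(tip,phi,al,flip,L=.09):
    Rb=brushR(phi,al); G=np.asarray(tip)+Rb.apply([L,0,0])
    Rt=Rb*Rn.from_matrix(np.array([[0,1,0],[1,0,0],[0,0,-1.]]).T)*Rn.from_euler("z",np.pi*flip)
    return G+Rt.apply([0,0,GO]),Rt.as_quat()
def feas(p,q):
    try: return env.inverse_kinematics(np.asarray(p,float),np.asarray(q,float))
    except Exception: return None
E
python3 - <<'E'
from h import *
Q=lambda y:down(y).as_quat()
print("brushR tool z",Rn.from_quat(tool_for_tip([0,0,0],0,0,0)[1]).as_matrix().round(2).tolist())
for f in(0,1):
    print("flip",f)
    for nm,tips,als in(("grasp",[[*(BR-.09*np.array([np.cos(BYAW),np.sin(BYAW)])),z] for z in(.038,.2)],[0]),
        ("pot",[[*POT,z] for z in(.028,.12)],[.7,.9]),("dab",[[*D0[:2],z] for z in(.054,.12)],[.35,.5]),("beak",[[*BEAK,z] for z in(.06,.15)],[.7,.9])):
        for al in als:
            ok=[]
            for ph in ([BYAW] if nm=="grasp" else np.deg2rad(np.arange(-180,180,15))):
                js=[feas(*tool_for_tip(t,ph,al,f)) for t in tips]
                if all(j is not None for j in js): ok.append((round(np.degrees(ph)),np.round(js[0],1)[[0,4,5]].tolist()))
            print(nm,al,ok)
for nm,p,y in[("die0",[*D0[:2],z],VYAW+np.pi/2) for z in(.03,.15)]+[("tab",[*TAB,z],VYAW) for z in(.06,.15)]+[("slot%d"%s,[*cw(0,s*.001),z],CYAW) for s in(-83,-30,30,83) for z in(.01,.15)]+[("covR",[*cw(-.035,-.17),z],CYAW) for z in(.14,.2)]+[("covL",[*cw(-.035,.17),z],CYAW) for z in(.14,.2)]:
    print(nm,p[2],[None if j is None else np.round(j,2).tolist() for j in(feas(p,Q(y)),feas(p,Q(y+np.pi)))])
E
```

```text
brushR tool z [[0.0, 1.0, 0.0], [1.0, 0.0, 0.0], [0.0, 0.0, -1.0]]
flip 0
grasp 0 [(-7, [0.0, 0.0, 1.7])]
pot 0.7 [(-180, [0.0, 0.0, -1.5]), (-165, [0.1, -0.1, -1.7]), (-150, [0.2, -0.2, -1.9]), (-135, [0.2, -0.4, -2.0]), (-120, [0.3, -0.5, -2.2]), (-105, [0.3, -0.6, -2.4]), (-90, [0.3, -0.7, -2.7]), (-75, [0.4, -0.7, -3.0]), (-60, [0.4, -0.7, 2.9]), (-45, [0.3, -0.6, 2.6]), (-30, [0.3, -0.5, 2.2]), (45, [-0.2, 0.6, 0.7]), (60, [-0.3, 0.7, 0.3]), (75, [-0.3, 0.7, -0.0]), (90, [-0.3, 0.7, -0.3]), (105, [-0.2, 0.6, -0.6]), (120, [-0.2, 0.5, -0.8]), (135, [-0.1, 0.4, -1.0]), (150, [-0.1, 0.3, -1.2]), (165, [-0.0, 0.2, -1.4])]
pot 0.9 [(-180, [0.0, 0.0, -1.5]), (-165, [0.1, -0.1, -1.7]), (-150, [0.2, -0.3, -1.8]), (-135, [0.3, -0.4, -1.9]), (-120, [0.3, -0.5, -2.1]), (-105, [0.4, -0.7, -2.2]), (-90, [0.4, -0.8, -2.5]), (-75, [0.5, -0.9, -2.8]), (-60, [0.5, -0.9, 3.1]), (-45, [0.5, -0.8, 2.7]), (60, [-0.4, 0.9, 0.2]), (75, [-0.4, 0.9, -0.2]), (90, [-0.4, 0.8, -0.6]), (105, [-0.3, 0.7, -0.8]), (120, [-0.3, 0.6, -1.0]), (135, [-0.2, 0.5, -1.2]), (150, [-0.1, 0.3, -1.3]), (165, [-0.0, 0.2, -
[... 5677 characters left out ...]
0.01 [[-0.37, 0.66, 0.05, 0.96, 0.0, 1.32], [-0.37, 0.66, 0.05, 0.96, 0.0, -1.83]]
slot30 0.15 [[-0.37, 0.58, 0.28, 1.27, 0.0, 1.32], [-0.37, 0.58, 0.28, 1.27, 0.0, -1.83]]
slot83 0.01 [[-0.29, 0.65, 0.03, 0.95, 0.0, 1.39], [-0.29, 0.65, 0.03, 0.95, 0.0, -1.75]]
slot83 0.15 [[-0.29, 0.57, 0.26, 1.26, 0.0, 1.39], [-0.29, 0.57, 0.26, 1.26, 0.0, -1.75]]
covR 0.14 [[-0.66, 0.65, 0.37, 1.3, 0.0, 1.02], [-0.66, 0.65, 0.37, 1.3, 0.0, -2.12]]
covR 0.2 [[-0.66, 0.64, 0.52, 1.45, 0.0, 1.02], [-0.66, 0.64, 0.52, 1.45, 0.0, -2.12]]
covL 0.14 [[-0.16, 0.49, 0.11, 1.19, 0.0, 1.52], [-0.16, 0.49, 0.11, 1.19, 0.0, -1.62]]
covL 0.2 [[-0.16, 0.48, 0.24, 1.34, 0.0, 1.52], [-0.16, 0.48, 0.24, 1.34, 0.0, -1.62]]
```

```bash
python3 - <<'E'
from h import *
tip0=[*(BR-.09*np.array([np.cos(BYAW),np.sin(BYAW)]))]
st=lambda z,s=1: tool_for_tip([*tip0,z],BYAW,0,s)
def go(tip,phi,al): env.move_ptp(*tool_for_tip(tip,phi,al,1))
def line(tip,phi,al,v=.12):
    p,q=tool_for_tip(tip,phi,al,1); env.movel(p,max_speed=v)
command_gripper(.05,60)
go([*tip0,.2],BYAW,0); line([*tip0,.075],BYAW,0,.2); line([*tip0,.0385],BYAW,0,.08)
print("f",env.current_ft_force().round(1)); command_gripper(0.0,60); env.hold(.2)
print("open",env.current_opening(),"ff",env.current_finger_force(),env.current_ft_force().round(1))
line([*tip0,.06],BYAW,0,.05); line([*tip0,.2],BYAW,0,.2)
print("open",env.current_opening(),env.current_ee_pos(),env.current_clock())
go([*POT,.16],-np.pi/4,.85)
for n in("top","scene"):
    im,d=snapshot(n); np.savez(n+"1.npz",im=im,d=d)
u,v=proj("scene",[*POT,.1])[0].astype(int); im=np.load("scene1.npz")["im"]
cv2.imwrite("pics/p1.png",cv2.resize(im[max(0,v-90):v+70,max(0,u-110):u+110,::-1],None,fx=3.5,fy=3.5,interpolation=cv2.INTER_CUBIC))
print(u,v,[proj(n,[*POT,.16]).round(1) for n in("top","scene")])
E
```

```text
f [-0.9 -1.  -0.3]
open -0.00030651850484443815 ff 0.0 [-0.3  0.1 -0. ]
open 0.00012956930976764863 [0.62227938 0.07247425 0.17993229] 6.55
284 181 [array([[232. , 232.9]]), array([[285.6, 172.7]])]
```

View pics/p1.png

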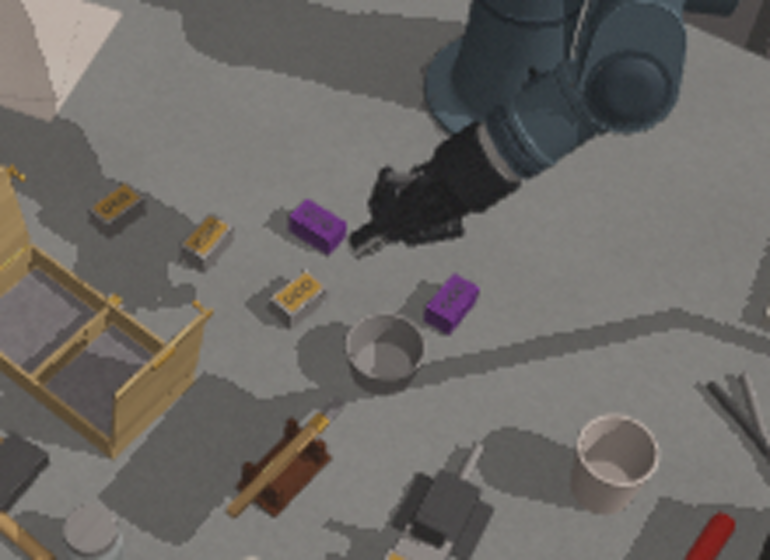

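The gripper closed on nothing because my grasp frame was a quarter turn off: tool y ran along the brush. The brush still lies on its rest at about (280,465) in the crop. I'll check whether it moved and correct the frame.

```bash
sed -i 's/\[\[0,1,0\],\[1,0,0\],\[0,0,-1.\]\]).T/[[-1,0,0],[0,1,0],[0,0,-1.]])/' h.py; python3 - <<'E'
from h import *
for k in(0,1):
  for n in("top","scene"):
    f=np.load(f"{n}{k}.npz"); C=cloud(n,f["d"]); h=cv2.cvtColor(f["im"],cv2.COLOR_RGB2HSV)
    m=(h[...,0]>8)&(h[...,0]<28)&(h[...,1]>110)&(C[...,2]>.025)&(C[...,2]<.1)&(abs(C[...,0]-.61)<.12)&(abs(C[...,1]-.075)<.06)
    Q=C[m]; c=Q.mean(0); vt=np.linalg.svd(Q-c,full_matrices=False)[2]; t=(Q-c)@vt[0]
    print(k,n,c.round(4),vt[0].round(3),(c+t.min()*vt[0]).round(3),(c+t.max()*vt[0]).round(3))
print(Rn.from_quat(env.current_orientation()).as_matrix().round(2).tolist())
for f in (0,1): print(f,[[round(float(x),1) for x in feas(*tool_for_tip(t,np.radians(ph),al,f))[[0,4,5]]] if feas(*tool_for_tip(t,np.radians(ph),al,f)) is not None else None for t,ph,al in(([*(BR-[.09,-.01]),.04],-6.6,0),([*(BR-[.09,-.01]),.2],-6.6,0),([*POT,.16],-45,.85),([*POT,.028],-45,.85),([*D0[:2],.055],-90,.4),([*D0[:2],.16],-90,.4),([*BEAK,.06],-30,.85),([*BEAK,.06],-40,.85),([*BEAK,.16],-40,.85))])
E
```

```text
0 top [0.6236 0.0696 0.0411] [-0.994  0.112 -0.01 ] [0.706 0.06  0.042] [0.56  0.077 0.04 ]
0 scene [0.6336 0.074  0.0421] [ 0.992 -0.125  0.007] [0.561 0.083 0.042] [0.71  0.064 0.043]
1 top [0.6226 0.0695 0.0412] [-0.994  0.108 -0.012] [0.706 0.061 0.042] [0.561 0.076 0.04 ]
1 scene [0.6327 0.0732 0.0417] [ 0.992 -0.122  0.008] [0.563 0.082 0.041] [0.709 0.064 0.042]
[[-0.71, -0.47, 0.53], [-0.71, 0.47, -0.53], [-0.0, -0.75, -0.66]]
0 [[0.0, 0.0, 0.1], [0.0, 0.0, 0.1], [0.4, -0.8, 1.1], [0.4, -0.8, 1.1], [0.3, -0.4, 1.9], [0.3, -0.4, 1.9], [0.9, -0.8, 1.3], [0.9, -0.8, 1.6], [0.9, -0.8, 1.6]]
1 [[0.0, 0.0, -3.0], [0.0, 0.0, -3.0], [0.4, -0.8, -2.1], [0.4, -0.8, -2.1], [0.3, -0.4, -1.2], [0.3, -0.4, -1.2], [0.9, -0.8, -1.8], [0.9, -0.8, -1.5], [0.9, -0.8, -1.5]]
```

```bash
cat >> h.py <<'E'
tip0=[*(BR-.09*np.array([np.cos(BYAW),np.sin(BYAW)]))]
def bgo(tip,phi,al): env.move_ptp(*tool_for_tip(tip,phi,al,0))
def bline(tip,phi,al,v=.12):
    p,q=tool_for_tip(tip,phi,al,0); env.movel(p,max_speed=v)
def st(s=""): print(s,"ee",env.current_ee_pos().round(4),"F",env.current_ft_force().round(1),"open",round(env.current_opening(),4),"ff",np.round(env.current_finger_force(),1),"t",env.current_clock())
E
python3 - <<'E'
from h import *
command_gripper(.05,60); st()
bgo([*tip0,.2],BYAW,0); bline([*tip0,.075],BYAW,0,.2); st("a"); bline([*tip0,.0385],BYAW,0,.06)
st("b"); command_gripper(0.0,60); st("c"); env.hold(.3); st("d")
if env.current_opening()>.008:
    bline([*tip0,.06],BYAW,0,.05); st("e"); bline([*tip0,.2],BYAW,0,.2); st("f")
im,d=snapshot("scene"); u,v=proj("scene",[*BR,.1])[0].astype(int)
cv2.imwrite("pics/p2.png",cv2.resize(im[max(0,v-90):v+70,max(0,u-110):u+110,::-1],None,fx=3.5,fy=3.5,interpolation=cv2.INTER_CUBIC))
E
```

```text
ee [0.5035 0.036  0.2152] F [-0.5  0.8  0.3] open 0.05 ff 0.0 t 8.0833
a ee [0.6232 0.0733 0.0577] F [-0.3  0.2  0.7] open 0.05 ff 0.0 t 9.7417
b ee [0.623  0.0725 0.0197] F [ 0.5 -0.6  0. ] open 0.0498 ff 0.0 t 10.5
c ee [0.623  0.0725 0.0199] F [-0.5 -0.1 -0.7] open -0.0001 ff 0.0 t 11.0333
d ee [0.623  0.0725 0.0198] F [-0.7  0.7 -1.3] open -0.0002 ff 0.0 t 11.3333
```

View pics/p2.png

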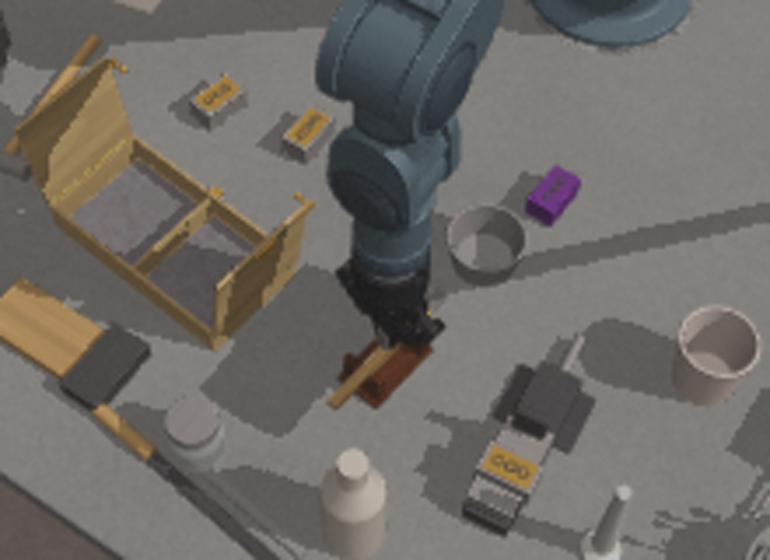

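```bash
python3 - <<'E'
from h import *
ee=env.current_ee_pos()
for n in("scene","top"):
    im,d=snapshot(n); C=cloud(n,d); h=cv2.cvtColor(im,cv2.COLOR_RGB2HSV)
    m=(h[...,2]<70)&(abs(C[...,0]-ee[0])<.09)&(abs(C[...,1]-ee[1])<.09)&(C[...,2]>.012)&(C[...,2]<.2)
    Q=C[m]
    for z in np.arange(.01,.2,.02):
        q=Q[(Q[:,2]>=z)&(Q[:,2]<z+.02)]
        if len(q)>2: print(n,round(z,2),len(q),np.percentile(q[:,0],[3,97]).round(3),np.percentile(q[:,1],[3,97]).round(3))
    u,v=proj(n,ee)[0].astype(int); print(n,u,v)
    if n=="scene": cv2.imwrite("pics/p3.png",cv2.resize(im[v-55:v+25,u-55:u+55,::-1],None,fx=7,fy=7,interpolation=cv2.INTER_CUBIC))
print(env.current_joint_positions().round(3))
E
```

```text
scene 0.01 30 [0.59  0.668] [0.047 0.099]
scene 0.03 23 [0.581 0.667] [0.044 0.093]
scene 0.07 12 [0.628 0.638] [0.065 0.087]
scene 0.09 30 [0.624 0.641] [0.04  0.103]
scene 0.11 53 [0.622 0.643] [0.028 0.116]
scene 0.13 79 [0.618 0.643] [0.016 0.133]
scene 0.15 45 [0.623 0.644] [0.019 0.13 ]
scene 0.17 27 [0.617 0.661] [0.064 0.114]
scene 0.19 33 [0.627 0.662] [0.046 0.112]
scene 255 223
top 0.09 3 [0.609 0.621] [0.041 0.041]
top 0.11 14 [0.607 0.616] [0.026 0.041]
top 0.13 61 [0.606 0.63 ] [0.01  0.033]
top 0.15 30 [0.61  0.626] [0.016 0.037]
top 0.17 8 [0.609 0.625] [0.031 0.038]
top 0.19 4 [0.608 0.618] [0.035 0.038]
top 240 179
[ 0.015  0.582 -0.062  0.927  0.     0.13 ]
```

View pics/p3.png

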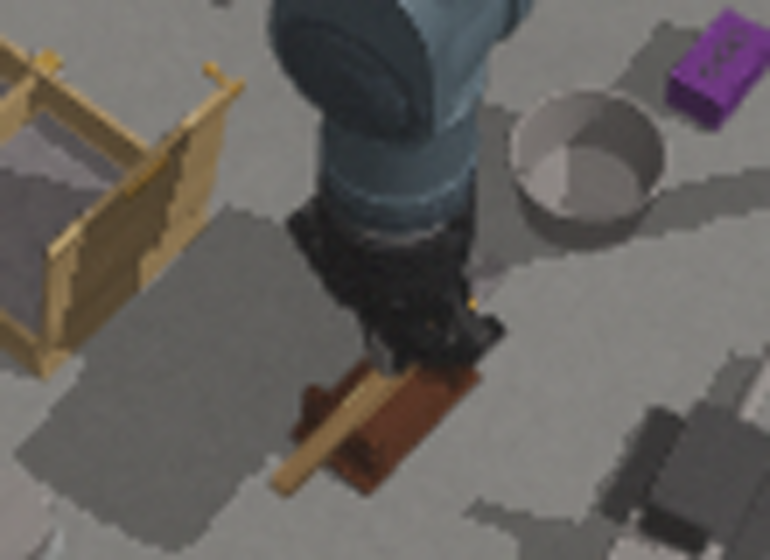

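```bash
python3 - <<'E'
from h import *
im,d=snapshot("scene"); C=cloud("scene",d)
for v in range(208,228,1):
    print(v,[("%d:%.3f,%.3f,%.3f"%(u,*C[v,u])) for u in range(252,266,3)])
p,q=env.current_ee_pos(),None
st(); env.movel(p+[0,0,.05]); 
for o in (.085,0.04,0.): command_gripper(o); st(o)
E
```

```text
208 ['252:0.661,0.082,0.198', '255:0.656,0.091,0.199', '258:0.652,0.100,0.203', '261:0.643,0.106,0.196', '264:0.632,0.111,0.186']
209 ['252:0.661,0.082,0.191', '255:0.658,0.092,0.198', '258:0.651,0.100,0.195', '261:0.644,0.107,0.191', '264:0.629,0.109,0.172']
210 ['252:0.638,0.067,0.138', '255:0.658,0.092,0.191', '258:0.652,0.100,0.189', '261:0.638,0.103,0.173', '264:0.629,0.110,0.166']
211 ['252:0.637,0.067,0.129', '255:0.644,0.084,0.155', '258:0.638,0.092,0.154', '261:0.640,0.105,0.169', '264:0.632,0.112,0.166']
212 ['252:0.640,0.068,0.127', '255:0.644,0.083,0.148', '258:0.639,0.092,0.149', '261:0.639,0.104,0.161', '264:0.635,0.114,0.165']
213 ['252:0.633,0.064,0.106', '255:1.212,0.443,1.329', '258:0.636,0.091,0.137', '261:0.638,0.104,0.152', '264:0.633,0.113,0.155']
214 ['252:0.633,0.064,0.099', '255:0.643,0.083,0.132', '258:0.630,0.087,0.117', '261:0.620,0.094,0.110', '264:0.633,0.113,0.148']
215 ['252:0.637,0.067,0.100', '255:0.642,0.083,0.123', '258:0.630,0.087,0.110', '261:0.624,0.096,0.109', '264:0.635,0.114,0.144']
216 ['252:0.629,0.062,0.075', '255:0.636,0.079,0.103', '258:
[... 1102 characters left out ...]
0.012']
225 ['252:0.646,0.074,0.046', '255:0.621,0.071,0.004', '258:0.615,0.081,0.005', '261:0.609,0.090,0.005', '264:0.603,0.099,0.004']
226 ['252:0.647,0.074,0.040', '255:0.627,0.075,0.009', '258:0.619,0.083,0.004', '261:0.612,0.092,0.003', '264:0.605,0.101,0.001']
227 ['252:0.651,0.077,0.041', '255:0.628,0.076,0.004', '258:0.625,0.087,0.010', '261:0.617,0.095,0.007', '264:0.608,0.103,0.001']
 ee [0.623  0.0725 0.0198] F [ 0.4 -0.4  0.4] open -0.0001 ff 0.0 t 11.5333
0.085 ee [0.623  0.0725 0.0699] F [-0.5 -0.7 -0.5] open 0.085 ff 0.0 t 12.8
0.04 ee [0.623  0.0725 0.0698] F [0.7 0.  0.4] open 0.04 ff 0.0 t 13.3083
0.0 ee [0.623  0.0725 0.0698] F [-0.  -0.8  0.1] open 0.0001 ff 0.0 t 13.775
```

```bash
sed -n 1,400p h.py >/dev/null; python3 - <<'E'
from h import *
# pose used for *1.npz: old (wrong) frame
Rb=brushR(-np.pi/4,.85); G=np.array([*POT,.16])+Rb.apply([.09,0,0])
Rt=Rb*Rn.from_matrix(np.array([[0,1,0],[1,0,0],[0,0,-1.]]))*Rn.from_euler("z",np.pi); T=G+Rt.apply([0,0,GO]); print("T",T.round(3),Rt.as_matrix()[:,2].round(2))
def show(nm,im,d,T,Rt,n):
    C=cloud(n,d); P=C.reshape(-1,3)[(d>0).reshape(-1)]; P=P[(P[:,2]>.055)&(np.linalg.norm(P-T,axis=1)<.2)]
    L=Rt.inv().apply(P-T)
    for z in np.arange(-.14,.02,.02):
        q=L[(L[:,2]>=z)&(L[:,2]<z+.02)]
        if len(q)>2: print(nm,n,"tool z %.2f"%z,len(q),"x",np.percentile(q[:,0],[3,97]).round(3),"y",np.percentile(q[:,1],[3,97]).round(3))
    print(" max tool z",np.sort(L[:,2])[-8:].round(3))
for n in("scene","top"):
    f=np.load(n+"1.npz"); show("tilt",f["im"],f["d"],T,Rt,n)
for n in("scene","top"):
    im,d=snapshot(n); show("down",im,d,env.current_ee_pos(),Rn.from_quat(env.current_orientation()),n)
E
```

```text
T [0.503 0.036 0.215] [ 0.53 -0.53 -0.66]
tilt scene tool z -0.14 152 x [-0.023  0.003] y [-0.062  0.052]
tilt scene tool z -0.12 131 x [-0.021  0.005] y [-0.059  0.047]
tilt scene tool z -0.10 94 x [-0.017  0.008] y [-0.044  0.035]
tilt scene tool z -0.08 40 x [-0.015  0.002] y [-0.017  0.011]
tilt scene tool z -0.06 42 x [-0.013  0.002] y [-0.017  0.011]
tilt scene tool z -0.04 7 x [-0.015  0.004] y [-0.01   0.003]
 max tool z [0.194 0.195 0.196 0.196 0.197 0.197 0.198 0.2  ]
tilt top tool z -0.14 171 x [-0.018  0.018] y [-0.062  0.005]
tilt top tool z -0.12 91 x [-0.017  0.016] y [-0.062  0.01 ]
tilt top tool z -0.10 47 x [-0.01   0.014] y [-0.043  0.   ]
tilt top tool z -0.08 12 x [-0.006  0.012] y [-0.016  0.007]
tilt top tool z -0.06 57 x [-0.011  0.01 ] y [-0.016  0.003]
tilt top tool z -0.04 11 x [-0.011  0.009] y [-0.01 -0.  ]
 max tool z [0.193 0.194 0.194 0.194 0.195 0.195 0.195 0.196]
down scene tool z -0.14 99 x [-0.02   0.008] y [-0.058  0.062]
down scene tool z -0.12 55 x [-0.018 -0.004] y [-0.049  0.053]
down scene tool z -0.10 160 x [-0.105  0.027] y [-0.132  0.028]

[... 228 characters left out ...]
 0.025] y [-0.141  0.186]
down scene tool z 0.00 107 x [-0.184  0.02 ] y [-0.144  0.195]
 max tool z [0.014 0.014 0.014 0.015 0.015 0.015 0.015 0.015]
down top tool z -0.14 76 x [-0.013  0.011] y [-0.061 -0.041]
down top tool z -0.12 25 x [0.002 0.011] y [-0.049 -0.032]
down top tool z -0.10 175 x [-0.105  0.027] y [-0.147 -0.057]
down top tool z -0.08 60 x [-0.104  0.029] y [-0.142 -0.134]
down top tool z -0.06 51 x [-0.105  0.017] y [-0.142 -0.138]
down top tool z -0.04 47 x [-0.106  0.018] y [-0.145 -0.141]
down top tool z -0.02 111 x [-0.179  0.027] y [-0.148  0.184]
down top tool z 0.00 129 x [-0.184  0.026] y [-0.15   0.194]
 max tool z [0.015 0.015 0.015 0.015 0.015 0.015 0.015 0.015]
```

```bash
python3 - <<'E'
from h import *
def tipz(n,d,T,Rt):
    P=cloud(n,d).reshape(-1,3)[(d>0).reshape(-1)]; L=Rt.inv().apply(P-T)
    k=(abs(L[:,0])<.02)&(abs(L[:,1])<.025)&(L[:,2]>-.1)&(L[:,2]<.03)&(P[:,2]>.06); return np.sort(L[k,2])[-8:].round(4)
Rb=brushR(-np.pi/4,.85); G=np.array([*POT,.16])+Rb.apply([.09,0,0])
Rt=Rb*Rn.from_matrix(np.array([[0,1,0],[1,0,0],[0,0,-1.]]))*Rn.from_euler("z",np.pi); T=G+Rt.apply([0,0,GO])
for n in("scene","top"): print("tilt",n,tipz(n,np.load(n+"1.npz")["d"],T,Rt))
env.movel(env.current_ee_pos()+[0,0,.13],max_speed=.25)
Q=down(CYAW).as_quat()
for o in(0,.06):
    command_gripper(o)
    for n in("scene","top"): print("down",o,n,tipz(n,snapshot(n)[1],env.current_ee_pos(),Rn.from_quat(env.current_orientation())))
# touch test on bare-ish bench IK
print(feas([*D0[:2],-.01],down(VYAW+np.pi/2).as_quat()) is not None,[feas([*cw(0,y),-.035],down(CYAW).as_quat()) is not None for y in(-.083,.083)],feas([.447,-.289,-.04],down(-.22).as_quat()) is not None)
st()
E
```

```text
tilt scene [-0.0402 -0.0391 -0.0388 -0.0388 -0.0373 -0.0354 -0.0354 -0.035 ]
tilt top [-0.0377 -0.0377 -0.0365 -0.0362 -0.0349 -0.0349 -0.0342 -0.0323]
down 0 scene [-0.0434 -0.0424 -0.041  -0.0408 -0.0399 -0.0393 -0.0386 -0.0361]
down 0 top []
down 0.06 scene []
down 0.06 top []
True [True, True] True
 ee [0.623  0.0724 0.1999] F [-0.9  0.9  0. ] open 0.0602 ff 0.0 t 15.5583
```

The depth data shows the real fingertips end about 37 mm short of the reported TCP, measured along the tool axis. I'll pin this down with a light touch on bare bench.

```bash
python3 - <<'E'
from h import *
command_gripper(0)
env.move_ptp([.52,0,.1],down(np.pi/2-.1).as_quat()); env.movel([.52,0,-.020],max_speed=.15); env.hold(.1)
f0=np.mean([env.current_ft_force() for _ in range(3)],0); z=-.020
while z>-.05:
    z-=.001; env.movel([.52,0,z],max_speed=.02); f=env.current_ft_force()-f0
    if f[2]>3: break
st("touch cmd z %.3f"%z); env.movel([.52,0,.12],max_speed=.2)
E
```

```text
touch cmd z -0.036 ee [ 0.5202 -0.     -0.0349] F [-3.1 -0.1 11.8] open -0.0 ff 5.6 t 21.8917
```

```bash
cat >> h.py <<'E'
OFF=.0347  # found by touch: real fingertips are this far behind the reported TCP
GO=env.grasp_offset+OFF
def tz(z): return z-OFF   # tool pointing down: real tip height -> TCP z to command
E
python3 - <<'E'
from h import *
command_gripper(.05,60)
bgo([*tip0,.2],BYAW,0); bline([*tip0,.075],BYAW,0,.2); bline([*tip0,.0385],BYAW,0,.06)
st("b"); command_gripper(0.0,60); env.hold(.2); st("d")
if env.current_opening()>.008:
    bline([*tip0,.06],BYAW,0,.05); st("e"); bline([*tip0,.2],BYAW,0,.2); st("f")
    bgo([*POT,.16],-np.pi/4,.85); st("pot")
    for n in("top","scene"):
        im,d=snapshot(n); np.savez(n+"2.npz",im=im,d=d)
    u,v=proj("scene",[*POT,.1])[0].astype(int); cv2.imwrite("pics/p4.png",cv2.resize(im[v-55:v+35,u-60:u+60,::-1],None,fx=6.5,fy=6.5,interpolation=cv2.INTER_CUBIC)); print(u,v,proj("scene",[*POT,.16]))
E
```

```text
b ee [ 0.623   0.0725 -0.0149] F [-0.1 -0.2 -0.3] open 0.0498 ff 0.0 t 25.4667
d ee [ 0.6236  0.0725 -0.0143] F [-0.4  1.2  5. ] open 0.0127 ff 59.0 t 26.0833
e ee [0.6231 0.0725 0.0068] F [-0.8 -0.8 -0.8] open 0.0127 ff 58.5 t 26.6667
f ee [0.6221 0.0725 0.1452] F [-0.9 -1.2 -1.6] open 0.0126 ff 58.5 t 27.5167
pot ee [0.5225 0.018  0.1923] F [ 1.2  0.8 -0.1] open 0.0129 ff 58.5 t 28.3833
284 181 [[285.64477413 172.69200347]]
```

View pics/p4.png

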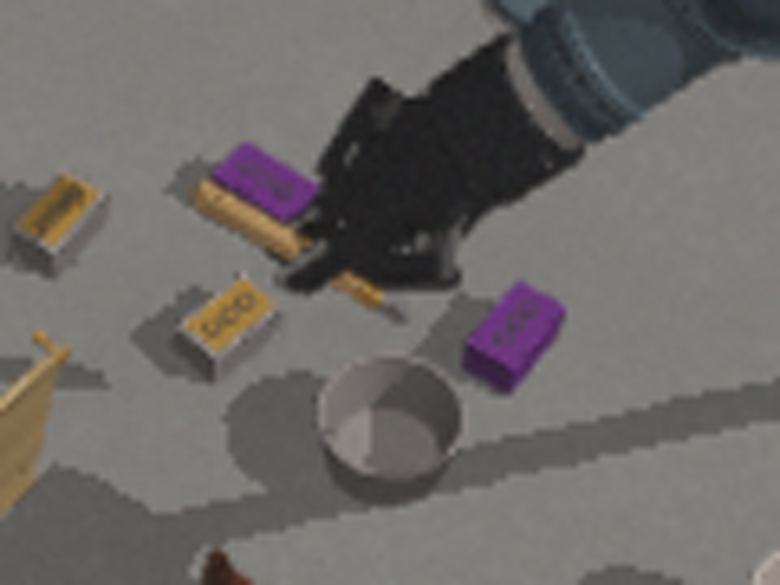

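The brush is held, with its tip at crop (402,316), within 2 px of the predicted point above the pot. Next come the dip, dab and rinse.

```bash
python3 - <<'E'
from h import *
a=-np.pi/4; e=np.array([np.cos(a),np.sin(a)])*.008
bline([*(POT+e),.16],a,.85); bline([*(POT+e),.028],a,.85,.12); env.hold(.4); st("dipped"); bline([*(POT+e),.18],a,.85,.2)
b=-np.pi/2
bgo([*D0[:2],.17],b,.4); bline([*D0[:2],.066],b,.4,.15); env.hold(.1)
f0=np.mean([env.current_ft_force() for _ in range(6)],0); z=.066
while z>.042:
    z-=.001; bline([*D0[:2],z],b,.4,.02); f=np.mean([env.current_ft_force() for _ in range(2)],0)-f0
    if np.linalg.norm(f)>2.5: break
print("dab z",z,f.round(1)); env.hold(.3); f=np.mean([env.current_ft_force() for _ in range(6)],0)-f0; st("dab"); print(f.round(1))
E
```

```text
dipped ee [0.5277 0.012  0.0606] F [-0.4 -0.6 -0.5] open 0.0131 ff 58.5 t 30.3833
dab z 0.057999999999999996 [-0.5 -2.9  5. ]
dab ee [0.6718 0.1465 0.0442] F [-0.2 -1.9  4.9] open 0.013 ff 58.9 t 35.7333
[-0.5 -2.2  5.3]
```

```bash
python3 - <<'E'
from h import *
b=-np.pi/2; bline([*D0[:2],.2],b,.4,.15)
a=np.radians(-40); e=np.array([np.cos(a),np.sin(a)])*.006
bgo([*(BEAK+e),.2],a,.85); st("above")
im,d=snapshot("scene"); u,v=proj("scene",[*(BEAK+e),.2])[0]; print(u,v)
r0,c0=int(v)-40,int(u)-60; c=im[r0:r0+90,c0:c0+120]
bline([*(BEAK+e),.06],a,.85,.12); env.hold(.4); st("rinse")
im2,d2=snapshot("scene"); c=np.vstack([c,im2[r0:r0+90,c0:c0+120]]); cv2.imwrite("pics/p5.png",cv2.resize(c[:,:,::-1],None,fx=3.3,fy=3.3,interpolation=cv2.INTER_CUBIC))
bline([*(BEAK+e),.2],a,.85,.15); st("up")
E
```

```text
above ee [0.5276 0.2929 0.2323] F [-0.2  0.1 -0.9] open 0.0128 ff 58.5 t 37.7667
355.64170107028986 202.82804530797665
rinse ee [0.5274 0.2934 0.0929] F [-1.3  1.8  1.6] open 0.0131 ff 58.7 t 39.5333
up ee [0.5266 0.2927 0.2312] F [ 0.4 -0.8  0.1] open 0.0128 ff 58.5 t 40.6667
```

View pics/p5.png

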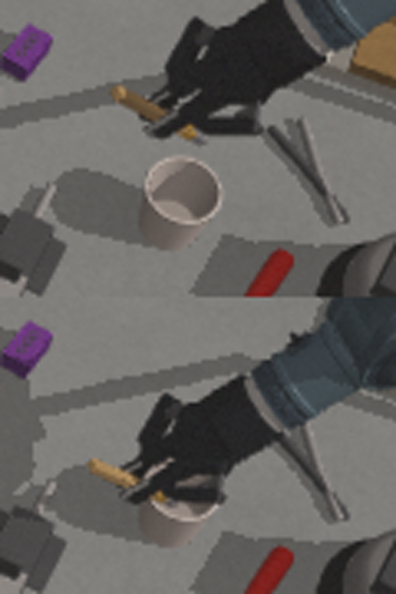

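The top half shows the tip over the beaker at (203,142), and the bottom half shows it inside, with the beaker upright. Now I'll return the brush to its rest.

```bash
python3 - <<'E'
from h import *
bgo([*tip0,.2],BYAW,0); bline([*tip0,.07],BYAW,0,.2); bline([*tip0,.0405],BYAW,0,.05); st("low")
command_gripper(.04); env.hold(.2); st("rel"); bline([*tip0,.075],BYAW,0,.1); bline([*tip0,.16],BYAW,0,.25)
env.move_ptp([*TAB,tz(.16)],down(VYAW).as_quat()); 
for n in("top","scene"):
    im,d=snapshot(n); C=cloud(n,d); h=cv2.cvtColor(im,cv2.COLOR_RGB2HSV); np.savez(n+"3.npz",im=im,d=d)
    m=(h[...,0]>8)&(h[...,0]<28)&(h[...,1]>110)&(C[...,2]>.025)&(C[...,2]<.1)&(abs(C[...,0]-.61)<.12)&(abs(C[...,1]-.075)<.06)
    Q=C[m]; c=Q.mean(0); vt=np.linalg.svd(Q-c,full_matrices=False)[2]; t=(Q-c)@vt[0]
    print(n,c.round(4),vt[0].round(3),(c+t.min()*vt[0]).round(3),(c+t.max()*vt[0]).round(3))
st()
E
```

```text
low ee [ 0.623   0.0725 -0.013 ] F [0.2 0.5 0.2] open 0.0128 ff 58.5 t 43.4667
rel ee [ 0.6231  0.0725 -0.0128] F [-0.2 -0.1 -1. ] open 0.04 ff 0.0 t 44.0417
top [0.623  0.0708 0.0414] [-0.994  0.105 -0.01 ] [0.705 0.062 0.042] [0.561 0.077 0.041]
scene [0.6344 0.0742 0.042 ] [ 0.993 -0.115  0.011] [0.563 0.082 0.041] [0.71  0.066 0.043]
 ee [0.6228 0.2434 0.1248] F [-0.7 -0.2  0.1] open 0.0399 ff 0.0 t 46.575
```

```bash
python3 - <<'E'
from h import *
env.movel([*TAB,tz(.058)],max_speed=.12); st("at tab"); command_gripper(0,60); st("grip")
u=np.array([np.cos(VYAW),np.sin(VYAW)])
if env.current_opening()>.006:
    env.movel([*(TAB-u*.038),tz(.058)],max_speed=.05); st("pulled"); env.hold(.3)
    command_gripper(.04); p=env.current_ee_pos(); env.movel([*p[:2],tz(.13)],max_speed=.2); env.move_ptp([.52,.1,.16],down(VYAW).as_quat())
    F={}
    for n in("top","scene"):
        im,d=snapshot(n); F[n]=im; C=cloud(n,d); P=C.reshape(-1,3); Q=P[(abs(P[:,0]-.6)<.06)&(abs(P[:,1]-.243)<.04)&(P[:,2]>.07)&(P[:,2]<.09)]; print(n,"tab",np.median(Q,0).round(4))
    for g in((*D0[:2],.054),(.433,-.037,.03),(.425,-.172,.03),(.4475,-.289,.03)):
        uv=[];ya=[]
        for n in F:
            p=proj(n,g)[0]; b=min(blobs(brass(F[n]),25),key=lambda b:np.linalg.norm(np.mean(np.nonzero(b)[::-1],1)-p)); v,uu=np.nonzero(b)
            uv.append(np.array([uu.mean(),v.mean()])); ya.append([np.round(k,3) for k in cv2.minAreaRect(plane(n,np.c_[uu,v],g[2])[:,:2].astype(np.float32))])
        X,e=tri(*uv); print("die",X.round(4),e.round(4),ya)
E
```

```text
at tab ee [0.6238 0.2442 0.0243] F [ 0.7 -0.1  0.1] open 0.0398 ff 0.0 t 47.575
grip ee [0.6224 0.2442 0.0245] F [-3.7 -0.5  5.2] open 0.0107 ff 60.6 t 47.9417
pulled ee [0.5868 0.2405 0.0245] F [ 3.8 -2.4  6.4] open 0.011 ff 60.8 t 48.85
top tab [nan nan nan]
scene tab [0.59   0.2403 0.0784]
die [ 0.6244  0.1545 -0.1138] 0.1506 [[array([0.608, 0.072]), array([0.03 , 0.095]), np.float64(83.883)], [array([0.672, 0.251]), array([0.025, 0.046]), np.float64(5.284)]]
die [ 0.4331 -0.0373  0.0287] 0.0003 [[array([ 0.433, -0.037]), array([0.025, 0.046]), np.float64(77.18)], [array([ 0.433, -0.036]), array([0.025, 0.045]), np.float64(76.559)]]
die [ 0.4261 -0.1718  0.0285] 0.0007 [[array([ 0.426, -0.172]), array([0.045, 0.025]), np.float64(1.758)], [array([ 0.425, -0.17 ]), array([0.023, 0.048]), np.float64(86.662)]]
die [ 0.4373 -0.3228  0.0301] 0.0 [[array([ 0.438, -0.323]), array([0.025, 0.046]), np.float64(78.06)], [array([ 0.438, -0.323]), array([0.024, 0.046]), np.float64(76.687)]]
  return _methods._mean(a, axis=axis, dtype=dtype,
  ret = um.true_divide(
```

Jaw is open about 33–38 mm and die0 is still in place. Die3 was knocked to (0.438,-0.323), so I'll re-measure each die before picking it. Picking die0 now.

```bash
cat >> h.py <<'E'
def locate(g,top=True):
    """brass face near g: triangulated centre and yaw of the long side"""
    uv=[];ya=[]
    for n in("top","scene"):
        im,_=snapshot(n); p=proj(n,g)[0]
        bs=[b for b in blobs(brass(im),25) if np.linalg.norm(np.mean(np.nonzero(b)[::-1],1)-p)<22]
        b=min(bs,key=lambda b:np.linalg.norm(np.mean(np.nonzero(b)[::-1],1)-p)); v,u=np.nonzero(b); uv.append(np.array([u.mean(),v.mean()]))
        bp=cv2.boxPoints(cv2.minAreaRect(plane(n,np.c_[u,v],g[2])[:,:2].astype(np.float32))); e=max(bp[1]-bp[0],bp[2]-bp[1],key=np.linalg.norm)
        ya.append(np.arctan2(e[1],e[0])%np.pi)
    X,err=tri(*uv); y=np.angle(np.mean(np.exp(2j*np.array(ya))))/2; print("die at",X.round(4),"err",round(err,4),"yaw",np.degrees(ya).round(1)); return X,y
def nearq(p,yaw):
    c=[(feas(p,down(yaw+k*np.pi).as_quat()),down(yaw+k*np.pi).as_quat()) for k in(0,1)]
    j=env.current_joint_positions(); return min((a for a in c if a[0] is not None),key=lambda a:abs(a[0][5]-j[5]))[1]
def pick(xy,yaw,z,zup=.2,op=.078):
    command_gripper(op,60); p=[*xy,tz(zup)]; env.move_ptp(p,nearq(p,yaw)); env.movel([*xy,tz(z+.045)],max_speed=.25); env.movel([*xy,tz(z)],max_speed=.07); st("down")
    command_gripper(.03,60); st("grip"); env.movel([*xy,tz(z+.04)],max_speed=.08); env.movel([*xy,tz(zup)],max_speed=.25); st("lifted")
def place(y,z,x=0.,zup=.25):
    xy=cw(x,y); p=[*xy,tz(zup)]; env.move_ptp(p,nearq(p,CYAW)); env.movel([*xy,tz(z+.05)],max_speed=.25); env.movel([*xy,tz(z)],max_speed=.06); st("placing")
    command_gripper(.072); env.hold(.1); env.movel([*xy,tz(z+.05)],max_speed=.1); env.movel([*xy,tz(zup-.03)],max_speed=.25)
E
python3 - <<'E'
from h import *
pick(D0[:2],VYAW+np.pi/2,.024)
if env.current_opening()>.05: place(.080,.0065); st("done")
for n in("top","scene"):
    im,d=snapshot(n); np.savez(n+"4.npz",im=im,d=d)
E
```

```text
down ee [ 0.6717  0.2507 -0.0106] F [-0.1 -0.7  1. ] open 0.0782 ff 0.0 t 54.025
grip ee [ 0.6721  0.2508 -0.0095] F [-1.7 -1.   4.2] open 0.0588 ff 68.1 t 54.325
lifted ee [0.671  0.2505 0.1636] F [-0.6  0.4 -6. ] open 0.0589 ff 67.4 t 55.6667
placing ee [ 0.6456 -0.1286 -0.0279] F [-0.  -0.2 -3.6] open 0.059 ff 67.2 t 59.0
done ee [ 0.6443 -0.1283  0.1834] F [-0.5  0.5 -0.9] open 0.072 ff 0.0 t 60.8333
```

```bash
python3 - <<'E'
from h import *
env.move_ptp([.5,-.1,.22],env.current_orientation()); env.move_ptp([.45,.15,.2],down(CYAW).as_quat())
X,y=locate((.433,-.037,.03)); pick(X[:2],y,.001)
if env.current_opening()>.05: place(.028,.006)
env.move_ptp([.45,.1,.2],down(CYAW).as_quat())
X,y=locate((.4255,-.172,.03))
X3,y3=locate((.4375,-.323,.03))
im,d=snapshot("top"); u,v=proj("top",[*CASE,.05])[0].astype(int); c=im[v-50:v+90,u-80:u+80]
cv2.imwrite("pics/p6.png",cv2.resize(c[:,:,::-1],None,fx=4,fy=4,interpolation=cv2.INTER_CUBIC)); st()
E
```

```text
die at [ 0.433  -0.0373  0.0295] err 0.0004 yaw [167.2 166.6]
down ee [ 0.4334 -0.0374 -0.0334] F [-0.4 -0.   1.5] open 0.078 ff 0.0 t 65.2667
grip ee [ 0.4337 -0.0374 -0.0329] F [-1.2  1.   5. ] open 0.0592 ff 65.4 t 65.575
lifted ee [ 0.4319 -0.037   0.1638] F [-0.6 -0.  -4.9] open 0.0587 ff 65.5 t 67.0083
placing ee [ 0.6394 -0.1802 -0.0288] F [-0.9  0.  -3.1] open 0.0591 ff 65.6 t 69.9167
die at [ 0.4258 -0.1717  0.0288] err 0.0009 yaw [  1.4 176.7]
die at [ 0.4371 -0.3224  0.0309] err 0.0004 yaw [168.1 166.7]
 ee [0.4507 0.0994 0.1999] F [-0.4 -0.  -0.2] open 0.0718 ff 0.0 t 73.2833
```

View pics/p6.png

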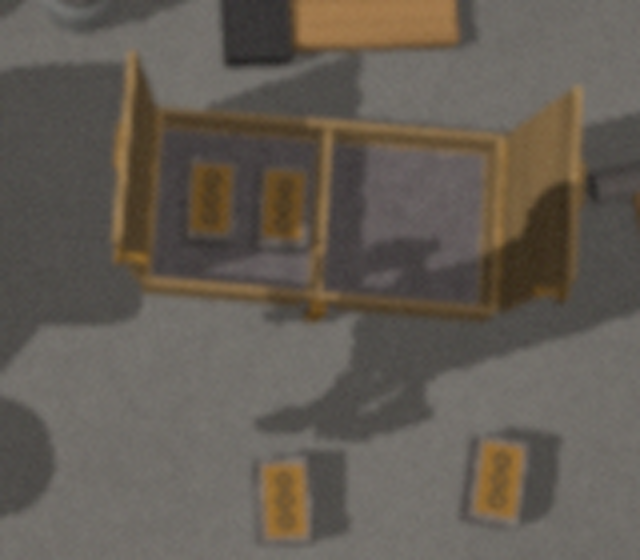

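Two dies lie flat and face up in the left compartment, at (212,200) and (283,204). Now die2 and die3.

```bash
python3 - <<'E'
from h import *
pick((.4258,-.1717),np.radians(-1),.001)
if env.current_opening()>.05: place(-.028,.006)
env.move_ptp([.45,.0,.2],down(CYAW).as_quat())
X,y=locate((.437,-.3224,.03)); pick(X[:2],y,.001)
if env.current_opening()>.05: place(-.080,.006)
env.move_ptp([.45,.05,.2],down(CYAW).as_quat())
C=[]
for n in("top","scene"):
    im,d=snapshot(n); np.savez(n+"5.npz",im=im,d=d); P=cloud(n,d)
    u,v=proj(n,[*CASE,.05])[0].astype(int); C.append(im[v-55:v+55,u-85:u+85])
    for y in(.08,.028,-.028,-.08):
        D=P.reshape(-1,3)-np.r_[cw(0,y),0]; q=D[(abs(D[:,0])<.025)&(abs(D[:,1])<.014)]; A=np.c_[q[:,:2],np.ones(len(q))]
        if len(q)>10: k=np.linalg.lstsq(A,q[:,2],rcond=None)[0]; print(n,y,len(q),"z",np.median(q[:,2]).round(4),"tilt",k[:2].round(2))
cv2.imwrite("pics/p7.png",cv2.resize(np.vstack(C)[:,:,::-1],None,fx=2.7,fy=2.7,interpolation=cv2.INTER_CUBIC)); st()
E
```

```text
down ee [ 0.4261 -0.1719 -0.0334] F [-0.   0.3 -0.6] open 0.0777 ff 0.0 t 76.1417
grip ee [ 0.4264 -0.1721 -0.0328] F [-0.4 -0.1  5.5] open 0.0588 ff 65.3 t 76.45
lifted ee [ 0.4249 -0.1712  0.1638] F [-0.1 -0.3 -3.6] open 0.0589 ff 65.1 t 77.8833
placing ee [ 0.6331 -0.2358 -0.0288] F [-0.5  1.4 -1.5] open 0.0586 ff 65.3 t 80.6833
die at [ 0.4372 -0.323   0.0298] err 0.0004 yaw [168.1 166.7]
down ee [ 0.4374 -0.3231 -0.0336] F [0.  0.4 0.2] open 0.078 ff 0.0 t 86.8
grip ee [ 0.4377 -0.3236 -0.0328] F [-0.5  0.8  6.4] open 0.0588 ff 66.1 t 87.1083
lifted ee [ 0.4364 -0.3223  0.1637] F [ 0.2 -0.1 -5.3] open 0.059 ff 65.6 t 88.5417
placing ee [ 0.6273 -0.2875 -0.0287] F [-0.9  0.6 -3.2] open 0.0584 ff 65.7 t 91.2667
top 0.08 161 z 0.0346 tilt [ 0.01 -0.03]
top 0.028 165 z 0.0345 tilt [0.01 0.01]
top -0.028 161 z 0.0339 tilt [0.02 0.  ]
top -0.08 167 z 0.034 tilt [0.03 0.02]
scene 0.08 52 z 0.0351 tilt [-0.02  0.11]
scene 0.028 76 z 0.0346 tilt [ 0.05 -0.04]
scene -0.028 72 z 0.0351 tilt [0.05 0.01]
scene -0.08 75 z 0.0351 tilt [-0.04 -0.02]
 ee [0.451  0.0493 0.1999] F [-1.1 -0.6  0.2] open 0.0719 ff 0.0 t 94.6333
```

View pics/p7.png

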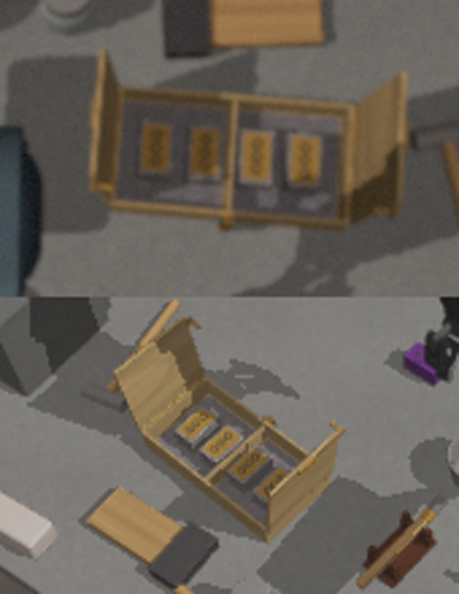

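All four dies lie flat, with tops at about 34 mm. Next are the covers.

```bash
cat > cover.py <<'E'
from h import *
def shut(s,x):
    def P(w,z): return [*cw(x,s*(.126-w)),tz(z)]
    command_gripper(0,60)
    p=P(-.052,.25); q=nearq(p,CYAW); env.move_ptp(p,q); env.movel(P(-.052,.143),max_speed=.2); st("start")
    for th in np.r_[np.arange(1.55,.1,-.16),.08]:
        r=.108+.014*(1.55-th)/1.5
        w=r*np.cos(th)-.006*np.sin(th)-.011; z=.04+r*np.sin(th)+.006*np.cos(th)
        env.movel(P(w,z),max_speed=.12)
    st("near"); f0=env.current_ft_force(); z=.05
    while z>.041:
        z-=.001; env.movel(P(.110,z),max_speed=.02); F=env.current_ft_force()
        if F[2]>18: break
    st("pressed z %.3f"%z); env.hold(.3); st(); env.movel(P(.110,.12),max_speed=.15)
E
python3 - <<'E'
from cover import *
shut(1,-.01)
im,d=snapshot("scene"); P=cloud("scene",d).reshape(-1,3)
for y in(.02,.06,.1):
    D=P-np.r_[cw(0.03,y),0]; q=D[(abs(D[:,0])<.02)&(abs(D[:,1])<.01)]; print(y,len(q),np.median(q[:,2]).round(4))
E
```

```text
start ee [ 0.6462 -0.0296  0.1098] F [ 0.9 -0.1  0.4] open -0.0002 ff 0.0 t 96.85
near ee [ 0.6287 -0.1908  0.0216] F [0.5 0.7 0.8] open -0.0 ff 0.5 t 100.3
pressed z 0.041 ee [ 0.6282 -0.1912  0.0063] F [-0.  -1.6  1.8] open 0.0004 ff 1.3 t 102.7833
 ee [ 0.6282 -0.1912  0.0064] F [ 0.  -1.8  1.6] open 0.0003 ff 1.3 t 103.0833
0.02 452 0.3452
0.06 368 0.5661
0.1 48 0.0462
```

```bash
python3 - <<'E'
from h import *
env.move_ptp([.45,.05,.2],down(CYAW).as_quat())
for n in("scene","top"):
    im,d=snapshot(n); P=cloud(n,d).reshape(-1,3)
    for y in(.01,.02,.04,.06,.08,.1,.115):
        D=P-np.r_[cw(0.0,y),0]; q=D[(abs(D[:,0])<.03)&(abs(D[:,1])<.006)]; print(n,y,len(q),np.median(q[:,2]).round(4))
    if n=="scene":
        u,v=proj(n,[*CASE,.05])[0].astype(int); cv2.imwrite("pics/p8.png",cv2.resize(im[v-55:v+55,u-75:u+75,::-1],None,fx=5,fy=5,interpolation=cv2.INTER_CUBIC))
st()
E
```

```text
scene 0.01 44 0.0488
scene 0.02 45 0.0469
scene 0.04 41 0.0471
scene 0.06 40 0.0458
scene 0.08 40 0.0463
scene 0.1 42 0.047
scene 0.115 44 0.0462
top 0.01 85 0.0481
top 0.02 86 0.0465
top 0.04 82 0.0466
top 0.06 85 0.0457
top 0.08 86 0.0461
top 0.1 87 0.0465
top 0.115 84 0.0458
 ee [0.4507 0.0493 0.1994] F [-0.1 -0.1  0.5] open 0.0001 ff 0.0 t 105.125
```

View pics/p8.png

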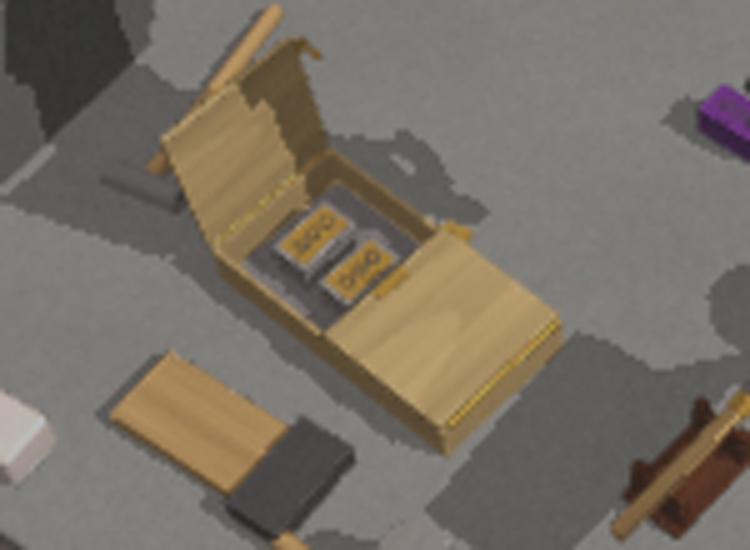

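The left cover is shut flat, with its surface at 46–48 mm, and it stays down by itself. Now the right cover.

```bash
python3 - <<'E'
from cover import *
shut(-1,-.02)
env.move_ptp([.45,.05,.2],down(CYAW).as_quat())
for n in("scene","top"):
    im,d=snapshot(n); P=cloud(n,d).reshape(-1,3)
    for s in(1,-1):
      r=[]
      for x in(-.05,0,.05):
        k=[]
        for y in(.006,.018,.03,.05,.07,.09,.11):
            D=P-np.r_[cw(x,s*y),0]; q=D[(abs(D[:,0])<.012)&(abs(D[:,1])<.006)]; k.append(np.median(q[:,2]).round(4))
        r.append(k)
      print(n,s,np.array(r).tolist())
    if n=="scene":
        u,v=proj(n,[*CASE,.05])[0].astype(int); cv2.imwrite("pics/p9.png",cv2.resize(im[v-60:v+80,u-80:u+120,::-1],None,fx=4,fy=4,interpolation=cv2.INTER_CUBIC))
st()
E
```

```text
start ee [ 0.5971 -0.3823  0.1097] F [0.7 0.4 0.5] open 0.0005 ff 0.0 t 107.7
near ee [ 0.6151 -0.2225  0.0217] F [ 0.4 -1.6  0.5] open -0.0002 ff 0.7 t 111.15
pressed z 0.041 ee [ 0.6147 -0.2216  0.0063] F [-0.3  1.2  2.3] open 0.0002 ff 1.2 t 113.6333
 ee [ 0.6146 -0.2216  0.0063] F [0.6 1.5 2.9] open 0.0 ff 1.2 t 113.9333
scene 1 [[0.0479, 0.048, 0.0476, 0.0463, 0.046, 0.0459, 0.047], [0.0483, 0.0483, 0.0471, 0.0473, 0.0464, 0.0466, 0.0453], [0.0481, 0.0477, 0.0479, 0.0467, 0.0471, 0.0464, 0.0474]]
scene -1 [[0.0472, 0.048, 0.0474, 0.048, 0.0477, 0.047, 0.0473], [0.0482, 0.0468, 0.0488, 0.0463, 0.0463, 0.0468, 0.0459], [0.0467, 0.0475, 0.047, 0.0471, 0.048, 0.0463, 0.0461]]
top 1 [[0.0473, 0.0468, 0.0465, 0.046, 0.0459, 0.0464, 0.0463], [0.0495, 0.0474, 0.0471, 0.0463, 0.0457, 0.0454, 0.0461], [0.0465, 0.0466, 0.046, 0.0458, 0.0457, 0.0468, 0.0444]]
top -1 [[0.0466, 0.0473, 0.0463, 0.046, 0.0456, 0.0457, 0.0449], [0.0481, 0.047, 0.0462, 0.0463, 0.0465, 0.0461, 0.0455], [0.0463, 0.0466, 0.0471, 0.046, 0.0465, 0.0466, 0.0454]]
 ee [0.4507 0.0492 0.1994] F [ 0.7  0.5 -0.9] open -0.0 ff 0.0 t 115.9833
```

View pics/p9.png

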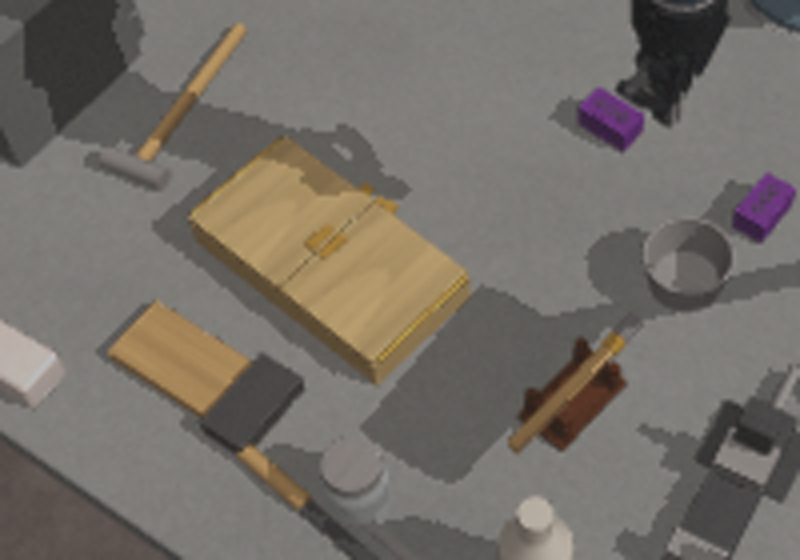

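Both covers look flat. To be sure of the catches, I'll give each one firm press near its nib with force feedback, then check and hand in.

```bash
python3 - <<'E'
from h import *
for s in(1,-1):
    P=lambda z:[*cw(-.03,s*.014),tz(z)]
    env.move_ptp(P(.12),nearq(P(.12),CYAW)); env.movel(P(.052),max_speed=.1); env.hold(.1); z=.052
    f0=np.mean([env.current_ft_force()[2] for _ in range(4)])
    while z>.034:
        z-=.001; env.movel(P(z),max_speed=.02); f=env.current_ft_force()[2]-f0
        if f>12: break
    print(s,round(z,3),round(f,1)); st(); env.movel(P(.12),max_speed=.15)
env.move_ptp([.45,.05,.2],down(CYAW).as_quat())
im,d=snapshot("top"); Q=cloud("top",d).reshape(-1,3)
for s in(1,-1):
    pts=[]
    for x in np.arange(-.055,.056,.01):
        for y in np.arange(.016,.118,.006):
            D=Q-np.r_[cw(x,s*y),0]; q=D[(abs(D[:,0])<.005)&(abs(D[:,1])<.004),2]; pts+= [(.126-y,k) for k in q]
    pts=np.array(pts); k=np.polyfit(pts[:,0],pts[:,1],1); print("angle",s,k.round(4))
st()
E
```

```text
1 0.038 15.1
 ee [ 0.6082 -0.191   0.0054] F [-4.1 -1.  14.8] open -0.0001 ff 7.5 t 121.6
-1 0.038 16.6
 ee [ 0.6051 -0.2186  0.0054] F [-3.5  2.8 16.4] open -0.0003 ff 7.4 t 126.9833
angle 1 [0.0127 0.0455]
angle -1 [0.0169 0.0453]
 ee [0.4507 0.0492 0.1994] F [ 0.5 -0.7  0.7] open 0.0002 ff 0.0 t 128.9833
```

```bash
python3 -c "
from station import env
print(env.finish_job())"
```

```text
the job is handed in; nothing more can be done
None
```

The job is handed in at about 129 s of 210 s, with no verdict returned: brush dipped, dabbed, rinsed and back on its rest, all four dies flat in the case, and both covers shut (about 0.015 rad by depth) after a firm press.

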